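# Fit the bushing block and thread the probe guide rod through the service stand

### The job

Press the loose black bushing block fully home in the square pocket on the stand's upper arm, its foot flush with the arm's top face. Then take the long guide rod from the rack and thread it, nose down, through the block's bore and on through the bore of the lower arm, and finish while still holding it there, upright and still, with its nose sticking out below the lower arm but clear of the base plate, so that a colleague can clamp it. Leave the short pin, the bottle, the jar and the scanner alone.

Things in the scene. Friction and masses are not known exactly. Their poses are not given: they have to be found in the camera images.
- stand: Grey metal stand fixed to the bench. Origin: at bench level, on the common vertical axis of pocket and bores; z up. Base plate x -70 to 60, y -50 to 50, 10 mm thick. Column x -51 to -35 (robot side at yaw 0), 64 mm wide, 114 mm high. Two arms above one another, x -35 to 35: lower 44 mm wide at height 40 to 54, upper 64 mm wide at height 90 to 114 mm. Nothing is higher.
- pocket_floor (a point): Centre of the floor of the square pocket in the top of the stand's upper arm, 94 mm above the bench, axes as the stand. The pocket is 43 x 43 mm, 20 mm deep, sides along the stand's x and y, open at the top; its floor has a round through hole 24 mm in diameter.
- lower_bore (a point): Centre of the lower mouth of the round vertical bore, 15 mm in diameter, through the lower arm: 40 mm above the bench, 30 mm above the top of the base plate, on the stand's z axis straight under the pocket; axes as the stand.
- bush_block: Loose black plastic block, about 60 g, right way up on the bench. Foot 40 x 40 x 20 mm high; on it a neck 28 x 28 x 20 mm high to grip; sides along its x and y; round bore 15 mm in diameter down through the middle. Origin: centre of the underside. It fits the pocket in any quarter turn, 1.5 mm play each side; then its foot is flush with the arm and its neck's top 134 mm above the bench.
- rod_rack: Grey plastic rack, fixed to the bench, 56 x 130 x 50 mm (x, y, z), origin: centre of the underside. Two round holes, 12.8 mm in diameter and 42 mm deep, at x 0, y -35 and +35 mm; the guide rod stands in either, the stub pin in the other.
- guide_rod: Loose steel rod, about 190 g, upright in the rack, nose down and 8 mm above the bench. Shaft 12 mm in diameter, 135 mm long, the lowest 8 mm tapering to a 5 mm nose; above it a round grip head 22 mm in diameter, 30 mm high; 165 mm in all, the taller of the two in the rack. Origin: centre of the nose's end face; z towards the head.
- rod_tip (a point): Centre of the guide rod's nose end (the rod's origin); axes as the rod.
- stub_pin: Short steel pin, same in shape and diameters as the guide rod but only 105 mm in all (shaft 75, head 30 mm); stands in the rack's other hole. Leave alone. Origin: its nose end.
- wash_bottle: White plastic wash bottle, 60 mm in diameter, 150 mm high, a bystander at the far left. Origin: centre of the underside.
- reagent_jar: Small amber jar with white cap, 44 mm in diameter, 50 mm high, a bystander beyond the stand. Origin: centre of the underside.
- scanner: Hand-held code scanner lying on the bench at the far right, about 170 x 55 x 35 mm, a bystander. Origin: on the bench under it.
Mind the look-alikes: they are no part of the job. What is shaped like the guide_rod but green is not meant. There is more than one size of the stand; the one meant has the size given above.

How it is judged:
By the outcome, as a careful person would: the job done as asked, in the order asked, and still so for the second after the job is handed in, while the arm keeps its last pose, push and grip.
It also fails if it takes over 64 s, if anything falls off the work surface, if the arm or the gripper's body presses on something with over 40 N, if the wrist force passes 120 N, or if a joint passes its speed limit or range.

### The arm

A 6-joint arm with a two-finger parallel gripper is mounted at the origin on the work surface. World frame = base frame: x ahead of the robot, y to its left, z up, the work surface at z = 0. Lengths are in m, angles in rad, forces in N, time in s.
With the tool pointing down it reaches from about 0.35 to 0.85 m from the base axis. Payload 8.1 kg.
Tool frame: the origin (TCP) lies on the centre line of the jaws, within the pads' length; the fingertips stand manip.tip_reach ahead of it and the grasp point (between the pads) lies 11 mm behind it (manip.tip_reach is the distance from the TCP to the fingertips, in m); z points along the fingers, y is the line along which they close (so a half turn about z gives the same grasp; the last joint's range is limited). The gripper opens to 93 mm and grips with 3 to 60 N. Pads are 15 mm wide; open, the fingers measure 128 mm over their backs; the gripper's body (75 mm by 188 mm) begins 65 mm behind the grasp point.
Start: joints at [1.023, 0.13, 1.488, -0, 1.523, -0.085], TCP at [0.268, 0.537, 0.227] pointing down, gripper open.
Joint ranges: [-2.96, 2.96], [-0.89, 2.26], [0.02, 2.5], [-1.34, 4.48], [0, 2.73], [-2.66, 2.66]. Speed limits (rad/s): [2.39, 2.39, 2.79, 3.14, 3.14, 3.14].

### API

Orientations are given as a unit quaternion [x, y, z, w].
In Python, from cell import manip gives the robot as it stands.
- The arm moves only by the tool jog_arm, never from a script. Its argument "steps" is a list of rows, each a list of 3 entries, a list of its own where there are three numbers: the shift along the tool's x, y, z scaled (see below), then the turn, a rotation vector about the tool's x, y, z scaled (see below), then the closure, from -1 (fully open) to 1 (shut). A call has 1 to 20 rows; each row is the pose to reach, as a shift and turn from the pose commanded when the call began, along the tool's axes at that moment, turning the shorter way round; what a row does not reach only later rows make up. The controller multiplies each number of a shift by 150 mm and each number of a turn by pi rad. A row lasts 1/12 s, in which the tool goes at most 41.7 mm and 7.16 degrees, less where a joint would pass 70% of its speed; a pose out of reach is approached as far as the arm can. A call with a number of a shift or a turn outside -1 to 1 is refused whole. A call with a gripper value outside its range is refused whole. The fingers move at their own pace and stop on an object; "force" is the grip in N (left out, the last holds). Time passes only in rows, so rows that repeat a pose let the fingers close. It gives the time, the measured TCP pose, the force, the opening and the grip force at its end, in the units of the state.
- manip.get_obs(): the state, without advancing time (a new reading comes with each control period).
- manip.grab_frame(name): name is "side" or "top"; returns a dict with "color" (384x512x3 uint8, red, green, blue), "K" (3x3 intrinsics, pixels), "cam_to_world" (4x4, takes a point from camera to world coordinates). Camera axes: x right, y up, looking along -z (the intrinsics and any distortion apply to the point x, -y, -z); pixel columns grow to the right and rows downward; lengths in m; the calibration is good to about 2 mm. A picture is of the moment at which its call begins. There is no depth.
- manip.close_job(): hands the job in; it is judged then, once.
Trained networks look in a picture, given as the dict that the camera call returned (one of the last four; its "shot" number tells which), for a name from the list of things; names that differ only in an ending like _2 or _b are one class to them, and where a whole thing is asked for, a point or a joint stands for the part that bears it (a point fixed in the world has none). Each returns a list of dicts, best first, with "p" (0 to 1); they miss things now and then, are a little off and sometimes report something else, mostly with a low value. They report only what shows in the picture. A call takes as long as a camera call. They do not tell look-alikes from the thing itself.
- manip.spot_in(picture, label): "position" ([column, row] in pixels, amid what is visible of it).
- manip.trace(picture, label): "mask" (384x512 bool, what is visible of it) and "position" ([column, row] in pixels, amid what is visible of it).
- manip.mark_of(picture, label): "position" ([column, row] in pixels: a listed point, or the origin of a listed thing).
The state is a dict: "time_s": time; "joint_positions": joint angles; "dq": joint speeds; "tau": joint torques, N m; "eef_pos": TCP position; "tcp_rot": TCP orientation; "force": force on the tool from outside, world axes, zero at the start; "wrist_torque": the same for the moment, N m; "width": opening from 0.0 (shut) to 1.0 (fully open); "gripper_force": force on a finger pad.
Only numpy, scipy, OpenCV 4.12 (cv2) and the standard library are available. Lean on these libraries where they do the work, as an engineer would, in place of code of your own. Each camera call takes 0.05 s, during which the arm holds its last target. There are 200 camera calls.

## Working session

There is one attempt and no reset: what is moved stays moved. The work goes in short steps, Python scripts to look and compute and a tool call to move; the robot and the scene stay as the last step left them, time stands still between calls to the robot, and variables do not carry over. Pictures are saved under pics/ and viewed, at most 10 in all, crops included, and the job is handed in when it is done.

Besides the shell and the picture viewer there is one more tool, called after ">>>" in YAML: its name, and indented under it one key for each argument. jog_arm: Moves the arm, as the interface text tells. Its arguments: {"type":"object","properties":{"steps":{"type":"array","items":{"type":"array"}},"force":{"type":"number"}},"required":["steps"]}

```bash
mkdir -p pics; ls; cat > h.py <<'E'
import numpy as np, cv2
from cell import manip
def grab(n,fn=None):
    f=manip.grab_frame(n)
    if fn: cv2.imwrite('pics/'+fn,f['color'][...,::-1])
    return f
def ray(f,p):
    K=f['K'];T=np.array(f['cam_to_world'])
    d=np.array([(p[0]-K[0][2])/K[0][0],-(p[1]-K[1][2])/K[1][1],-1.])
    return T[:3,3],T[:3,:3]@d
def onz(f,p,z):
    o,d=ray(f,p);return o+d*(z-o[2])/d[2]
def proj(f,P):
    T=np.array(f['cam_to_world']);K=np.array(f['K'])
    c=(np.asarray(P)-T[:3,3])@T[:3,:3];c=c*[1,-1,-1]
    q=c@K.T;return q[...,:2]/q[...,2:]
def tri(obs):
    A=np.zeros((3,3));b=np.zeros(3)
    for f,p in obs:
        o,d=ray(f,p);d=d/np.linalg.norm(d);M=np.eye(3)-np.outer(d,d);A+=M;b+=M@o
    return np.linalg.solve(A,b)
E
python3 - <<'E'
from h import *
np.set_printoptions(precision=4,suppress=True)
print(manip.tip_reach,manip.get_obs())
for n in('side','top'):
    f=grab(n,n+'0.png');print(n,{k:v for k,v in f.items() if k!='color'})
    for l in('stand','pocket_floor','lower_bore','bush_block','rod_rack','guide_rod','rod_tip','stub_pin'):
        print(l,[(np.round(r['position'],1).tolist(),round(r['p'],2)) for r in manip.mark_of(f,l)],[(np.round(r['position'],1).tolist(),round(r['p'],2)) for r in manip.spot_in(f,l)])
a=cv2.imread('pics/side0.png');b=cv2.imread('pics/top0.png')
E
```

```text
pics
0.008 {'time_s': 0.0, 'joint_positions': array([ 1.0226,  0.1311,  1.4892,  0.    ,  1.523 , -0.0854]), 'dq': array([ 0.0001, -0.0003,  0.    , -0.0006,  0.0002, -0.0005]), 'tau': array([  0.    , -55.9862, -49.175 ,   0.077 ,   0.0356,  -0.0002]), 'eef_pos': array([0.2676, 0.5365, 0.2256]), 'tcp_rot': array([ 0.2293,  0.9733, -0.0008, -0.0003]), 'force': array([-0.4625, -0.7225,  0.4185]), 'wrist_torque': array([ 0.0182, -0.0093,  0.0244]), 'gripper_force': 0.0, 'width': 0.999823801707207}
side {'K': array([[367.1897,   0.    , 253.9805],
       [  0.    , 367.1897, 186.9997],
       [  0.    ,   0.    ,   1.    ]]), 'cam_to_world': array([[ 0.7092,  0.4186, -0.5673,  0.0806],
       [-0.705 ,  0.4252, -0.5676, -0.4891],
       [ 0.0037,  0.8025,  0.5967,  0.6389],
       [ 0.    ,  0.    ,  0.    ,  1.    ]]), 'shot': 1}
stand [([324.1, 221.4], 0.95), ([232.0, 227.9], 0.93)] [([323.5, 211.6], 0.92), ([227.1, 215.3], 0.82)]
pocket_floor [([327.6, 177.6], 0.81), ([229.9, 195.3], 0.8)] [([225.7, 216.3], 0.78), ([321.7, 205.3], 0.69)]
lower_bore [([234.5, 214.1], 0.83), ([327.8, 2
[... 805 characters left out ...]
'shot': 2}
stand [([247.6, 222.7], 0.77), ([305.2, 154.2], 0.6)] [([306.6, 155.6], 0.93), ([248.1, 225.2], 0.88)]
pocket_floor [([244.2, 215.5], 0.91), ([312.5, 142.7], 0.87)] [([308.0, 154.9], 0.72), ([247.5, 224.0], 0.64)]
lower_bore [([311.9, 148.7], 0.63), ([245.8, 220.8], 0.56)] [([307.1, 157.3], 0.75), ([244.1, 222.2], 0.72)]
bush_block [([152.5, 236.4], 0.6)] [([150.7, 236.6], 0.65)]
rod_rack [([375.6, 234.9], 0.76)] [([378.4, 234.6], 0.89)]
guide_rod [([356.0, 266.5], 0.72), ([364.8, 232.0], 0.58)] [([369.0, 271.1], 0.46), ([379.8, 224.2], 0.45)]
rod_tip [([350.9, 268.5], 0.71)] [([377.3, 223.4], 0.64), ([365.1, 268.1], 0.59)]
stub_pin [([390.6, 229.8], 0.7)] [([401.4, 229.8], 0.44)]
```

```bash
python3 - <<'E'
from h import *
a=cv2.imread('pics/side0.png');b=cv2.imread('pics/top0.png')
cv2.imwrite('pics/s1.png',cv2.resize(a[130:350,140:400],None,fx=2.7,fy=2.7,interpolation=cv2.INTER_CUBIC))
cv2.imwrite('pics/t1.png',cv2.resize(b[110:300,120:430],None,fx=2.55,fy=2.55,interpolation=cv2.INTER_CUBIC))
E
```

```text
(no output)
```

View pics/s1.png

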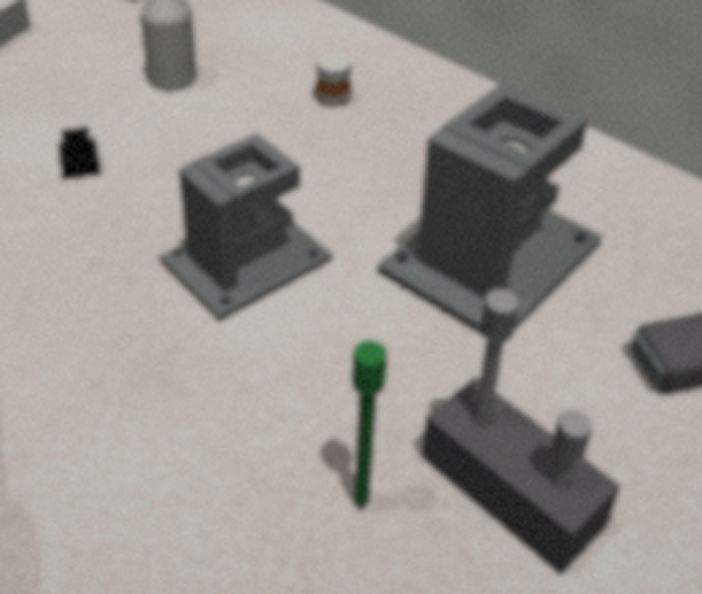

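View pics/t1.png

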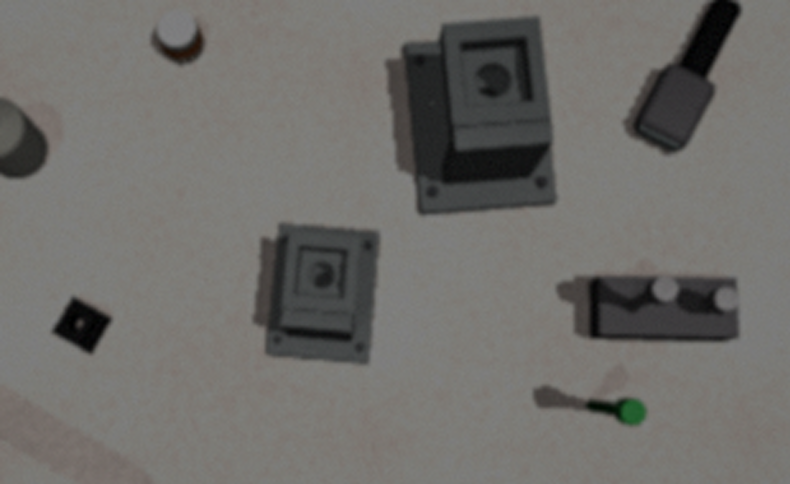

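View pics/top0.png

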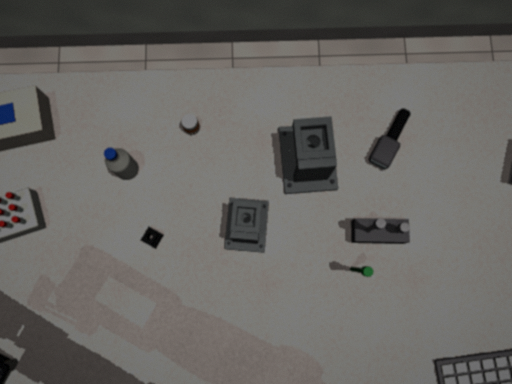

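Two stands appear: the small one at side (230,220) / top (247,222), and a larger one at side (324,215) / top (307,155). In the top view the small base measures about 39 x 51 px at roughly 0.4 px/mm, i.e. 100 x 130 mm. That makes it the one meant, since the other is about 1.3 times bigger. The rods are the steel tall one at side (325,245) / top (380,224), the green look-alike at side (277,280) / top (369,271), and the short pin at side (352,292) / top (403,229). The tall steel one in the rack is the guide rod. The block is at top (152,237).

```bash
cat >> h.py <<'E'
from scipy.optimize import minimize
def box(x0,x1,y0,y1,z0,z1): return np.array([[x,y,z] for x in(x0,x1) for y in(y0,y1) for z in(z0,z1)])/1000.
def cyl(x,y,r,z0,z1):
    t=np.linspace(0,2*np.pi,24,False);return np.array([[x+r*np.cos(a),y+r*np.sin(a),z] for a in t for z in(z0,z1)])/1000.
STAND=[box(-70,60,-50,50,0,10),box(-51,-35,-32,32,0,114),box(-35,35,-22,22,40,54),box(-35,35,-32,32,90,114)]
BLOCK=[box(-20,20,-20,20,0,20),box(-14,14,-14,14,20,40)]
RACK=[box(-28,28,-65,65,0,50)]
def sil(f,parts,x,y,yaw,s=4,z=0):
    c,n=np.cos(yaw),np.sin(yaw);R=np.array([[c,-n,0],[n,c,0],[0,0,1]])
    m=np.zeros((384*s,512*s),np.uint8)
    for P in parts:
        q=(proj(f,P@R.T+[x,y,z])+.5)*s-.5
        cv2.fillConvexPoly(m,cv2.convexHull(np.round(q).astype(np.int32)),1)
    return cv2.resize(m.astype(np.float32),(512,384),interpolation=cv2.INTER_AREA)
def fit(obs,parts,x0):
    def c(v):
        e=0
        for f,m in obs:
            S=sil(f,parts,v[0]/100,v[1]/100,v[2]/10);e+=np.abs(S-m).sum()/m.sum()
        return e
    x0=np.array([x0[0]*100,x0[1]*100,x0[2]*10])
    best=None
    for k in range(3):
        r=minimize(c,x0 if best is None else best.x,method='Nelder-Mead',options=dict(initial_simplex=(x0 if best is None else best.x)+np.array([[0,0,0],[1,0,0],[0,1,0],[0,0,1.]])*(.6/(k+1)),xatol=1e-3,fatol=1e-5));best=r
    return best.x/[100,100,10],best.fun
def masks(f,l,at):
    r=[d for d in manip.trace(f,l) if np.hypot(*(np.array(d['position'])-at))<15]
    return r[0]['mask'].astype(np.float32) if r else None
E
python3 - <<'E'
from h import *
np.set_printoptions(precision=4,suppress=True)
fs=grab('side');ft=grab('top')
for l,P,a,b,z,yaws in(('stand',STAND,(227,215),(248,225),.06,(-.1,)),('bush_block',BLOCK,(170,183),(151,237),.02,(-.5,)),('rod_rack',RACK,(333,300),(379,231),.025,(0.,))):
    x0=onz(ft,b,z);ms=masks(fs,l,a);mt=masks(ft,l,b)
    print(l,x0,ms is not None and ms.sum(),mt is not None and mt.sum())
    obs=[(f,m) for f,m in((fs,ms),(ft,mt)) if m is not None]
    for o in [obs]+[[q] for q in obs]:
        for y in yaws: print(fit(o,P,(x0[0],x0[1],y)))
# rod head top: centre
for l,a,b in(('guide_rod',(321,254),(380,224)),('rod_rack',(333,308),(378,234))):
    print(l,[ (m.sum(),np.argwhere(m>0).min(0),np.argwhere(m>0).max(0)) for m in(masks(fs,l,a),masks(ft,l,b)) if m is not None])
E
```

```text
stand [0.5187 0.0366 0.06  ] 2603.0 1978.0
(array([ 0.533 ,  0.0416, -0.1221]), np.float64(0.11024892330169678))
(array([ 0.5332,  0.0422, -0.1279]), np.float64(0.03327890858054161))
(array([ 0.533 ,  0.041 , -0.1092]), np.float64(0.0767505019903183))
bush_block [0.501  0.2756 0.02  ] 220.0 304.0
(array([ 0.502 ,  0.2768, -0.5161]), np.float64(0.2543211579322815))
(array([ 0.501 ,  0.2782, -0.5159]), np.float64(0.16931818425655365))
(array([ 0.5024,  0.276 , -0.5449]), np.float64(0.06455592066049576))
rod_rack [ 0.4992 -0.2824  0.025 ] 2544.0 1137.0
(array([ 0.4999, -0.2828, -0.0446]), np.float64(0.4280472993850708))
(array([ 0.4997, -0.2823, -0.0351]), np.float64(0.11512382328510284))
(array([ 0.4998, -0.2832, -0.0538]), np.float64(0.3078276216983795))
guide_rod [(np.float32(377.0), array([237, 315]), array([286, 330])), (np.float32(143.0), array([218, 366]), array([230, 385]))]
rod_rack [(np.float32(2544.0), array([270, 296]), array([340, 367])), (np.float32(1137.0), array([218, 351]), array([243, 409]))]
```

```bash
cat >> h.py <<'E'
from scipy.spatial.transform import Rotation as Ro
def down(psi): # tool y at world angle psi (rad), tool z down
    y=np.array([np.cos(psi),np.sin(psi),0]);z=np.array([0,0,-1.]);return Ro.from_matrix(np.c_[np.cross(y,z),y,z])
def rel(pos,psi):
    o=manip.get_obs();R=Ro.from_quat(o['tcp_rot']);T=down(psi)
    yy=R.as_matrix()[:,1]
    if np.dot(yy,T.as_matrix()[:,1])<0: T=down(psi+np.pi)
    d=R.inv().apply(np.array(pos)-o['eef_pos'])/.15; r=(R.inv()*T).as_rotvec()/np.pi
    print('t',round(o['time_s'],2),'pos',np.round(o['eef_pos'],4),'F',np.round(o['force'],1),'w',round(o['width']*93,1),'shift',np.round(d,3),'turn',np.round(r,4),'mm',round(np.linalg.norm(d)*150),'tool x/y ang',np.round(np.degrees([np.arctan2(*R.as_matrix()[[1,0],0]),np.arctan2(yy[1],yy[0])]),1))
E
python3 -c "
from h import *
rel((.502,.2765,.11),-.525+np.pi/2)
f=grab('top');s=grab('side')
print([np.round(proj(f,[.5014,-.248,z]),1) for z in(.143,.173)],[np.round(proj(s,[.5014,-.248,z]),1) for z in(.143,.173)])
m=masks(s,'guide_rod',(321,254));r=np.argwhere(m>0)
print([(y,r[r[:,0]==y,1].min(),r[r[:,0]==y,1].max()) for y in range(237,287,4)])
m=masks(f,'guide_rod',(380,224));r=np.argwhere(m>0)
print([(x,r[r[:,1]==x,0].min(),r[r[:,1]==x,0].max()) for x in range(366,386,2)])
"
```

```text
t 2.3 pos [0.2678 0.5369 0.2266] F [ 0.2 -0.1  0.1] w 92.9 shift [-2.172 -0.856  0.777] turn [-0.     -0.      0.0198] mm 369 tool x/y ang [153.5  63.5]
[array([377.1, 224.4]), array([380.6, 222.7])] [array([323.2, 252.2]), array([325.2, 240.5])]
[(237, np.int64(320), np.int64(328)), (241, np.int64(319), np.int64(330)), (245, np.int64(318), np.int64(330)), (249, np.int64(318), np.int64(330)), (253, np.int64(319), np.int64(328)), (257, np.int64(319), np.int64(325)), (261, np.int64(319), np.int64(324)), (265, np.int64(318), np.int64(324)), (269, np.int64(317), np.int64(323)), (273, np.int64(316), np.int64(323)), (277, np.int64(315), np.int64(322)), (281, np.int64(315), np.int64(321)), (285, np.int64(315), np.int64(320))]Traceback (most recent call last):
  File "<string>", line 9, in <module>
    print([(x,r[r[:,1]==x,0].min(),r[r[:,1]==x,0].max()) for x in range(366,386,2)])
              ~~~~~~~~~~~~~~~~~~^^
    return umr_minimum(a, axis, None, out, keepdims, initial, where)
ValueError: zero-size array to reduction operation minimum which has no identity
```

>>> jog_arm:
  steps:
    - [[-1,-0.4,0],[0,0,0.02],-1]
    - [[-1,-0.4,0],[0,0,0.02],-1]
    - [[-1,-0.4,0],[0,0,0.02],-1]
    - [[-1,-0.4,0],[0,0,0.02],-1]

```text
time_s: 2.83
eef_pos: [0.3763, 0.4146, 0.2267]
tcp_rot: [0.26, 0.966, -0.0, 0.0]
force: [1.0, 0.2, 0.2]
width: 1.0
gripper_force: 0.0
```

>>> jog_arm:
  steps:
    - [[-1,-0.45,0.3],[0,0,0],-1]
    - [[-1,-0.45,0.3],[0,0,0],-1]
    - [[-1,-0.45,0.3],[0,0,0],-1]
    - [[-1,-0.45,0.3],[0,0,0],-1]
    - [[-1,-0.45,0.3],[0,0,0],-1]

```text
time_s: 3.25
eef_pos: [0.4734, 0.2769, 0.1794]
tcp_rot: [0.262, 0.965, -0.002, -0.0]
force: [-0.5, -0.4, -0.7]
width: 1.004
gripper_force: 0.0
```

```bash
python3 -c "
from h import *
rel((.502,.2765,.11),-.525+np.pi/2)"
```

```text
t 3.25 pos [0.4734 0.2769 0.1794] F [-0.5 -0.4 -0.7] w 93.4 shift [-0.166  0.096  0.462] turn [-0.0011  0.0002 -0.0017] mm 75 tool x/y ang [149.6  59.6]
```

>>> jog_arm:
  steps:
    - [[-0.16,0.1,0.4],[0,0,0],-1]
    - [[-0.16,0.1,0.4],[0,0,0],-1]
    - [[-0.16,0.1,0.4],[0,0,0],-1]
    - [[-0.16,0.1,0.4],[0,0,0],-1]

```text
time_s: 3.58
eef_pos: [0.4982, 0.2831, 0.1202]
tcp_rot: [0.26, 0.966, -0.001, -0.002]
force: [-0.9, 0.7, -0.2]
width: 0.999
gripper_force: 0.0
```

```bash
python3 -c "
from h import *
rel((.502,.2765,.032),-.525+np.pi/2)
f=grab('top');s=grab('side')
a=s['color'][120:230,120:250,::-1];b=f['color'][180:290,90:220,::-1]
cv2.imwrite('pics/g1.png',np.hstack([cv2.resize(q,None,fx=3,fy=3,interpolation=cv2.INTER_CUBIC) for q in(a,b)]))
o=manip.get_obs();print(proj(f,o['eef_pos']),proj(s,o['eef_pos']))
"
```

```text
t 3.58 pos [0.4982 0.2831 0.1202] F [-0.9  0.7 -0.2] w 92.9 shift [-0.045 -0.023  0.588] turn [-0.001  -0.0008 -0.0004] mm 89 tool x/y ang [149.9  59.9]
[136.74803292 233.16869361] [160.72588587 153.26440144]
```

View pics/g1.png

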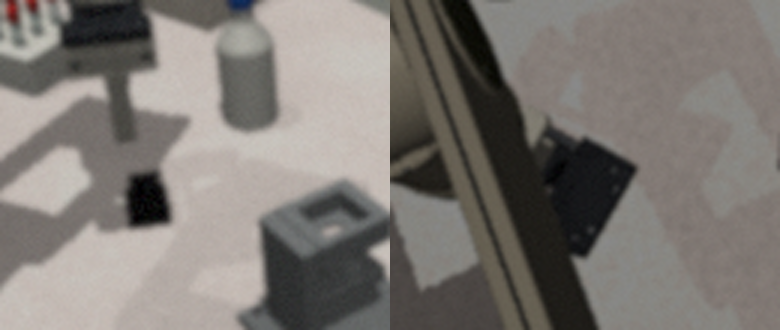

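The side crop shows the finger above the black block (pixel ~(169,187)), lined up with the prediction; the arm hides the block in the top view. I'll descend now.

>>> jog_arm:
  steps:
    - [[-0.05,-0.025,0.3],[0,0,0],-1]
    - [[-0.05,-0.025,0.45],[0,0,0],-1]
    - [[-0.05,-0.025,0.58],[0,0,0],-1]
    - [[-0.05,-0.025,0.58],[0,0,0],-1]
    - [[-0.05,-0.025,0.58],[0,0,0],-1]
    - [[-0.05,-0.025,0.58],[0,0,0],-1]

```text
time_s: 4.18
eef_pos: [0.5055, 0.2777, 0.0375]
tcp_rot: [0.259, 0.966, 0.001, 0.001]
force: [-0.2, 0.1, 0.3]
width: 1.0
gripper_force: 0.0
```

```bash
python3 -c "
from h import *
rel((.502,.2765,.031),-.525+np.pi/2)"
```

```text
t 4.18 pos [0.5055 0.2777 0.0375] F [-0.2  0.1  0.3] w 93.0 shift [ 0.017 -0.019  0.044] turn [0.001  0.0007 0.    ] mm 8 tool x/y ang [149.9  59.9]
```

>>> jog_arm:
  steps:
    - [[0.015,-0.015,0.04],[0,0,0],-1]
    - [[0.015,-0.015,0.04],[0,0,0],-1]
    - [[0.015,-0.015,0.04],[0,0,0],-1]
    - [[0.015,-0.015,0.04],[0,0,0],-1]

```text
time_s: 4.52
eef_pos: [0.5013, 0.2759, 0.0294]
tcp_rot: [0.26, 0.966, 0.0, 0.0]
force: [-0.3, -0.3, -0.4]
width: 0.997
gripper_force: 0.0
```

```bash
python3 -c "
from h import *
rel((.502,.2765,.031),-.525+np.pi/2)"
```

```text
t 4.52 pos [0.5013 0.2759 0.0294] F [-0.3 -0.3 -0.4] w 92.8 shift [-0.002  0.006 -0.011] turn [ 0.0003  0.0002 -0.0002] mm 2 tool x/y ang [149.9  59.9]
```

>>> jog_arm:
  steps:
    - [[0,0,-0.01],[0,0,0],-1]
    - [[0,0,-0.01],[0,0,0],1]
    - [[0,0,-0.01],[0,0,0],1]
    - [[0,0,-0.01],[0,0,0],1]
    - [[0,0,-0.01],[0,0,0],1]
    - [[0,0,-0.01],[0,0,0],1]
    - [[0,0,-0.01],[0,0,0],1]
    - [[0,0,-0.01],[0,0,0],1]
    - [[0,0,-0.01],[0,0,0],1]
    - [[0,0,-0.01],[0,0,0],1]
    - [[0,0,-0.01],[0,0,0],1]
    - [[0,0,-0.01],[0,0,0],1]
  force: 25

```text
time_s: 5.52
eef_pos: [0.501, 0.2757, 0.0301]
tcp_rot: [0.26, 0.966, -0.0, 0.0]
force: [0.2, 0.4, 0.8]
width: 0.297
gripper_force: 25.0
```

```bash
python3 -c "
from h import *
print(manip.get_obs()['gripper_force'])
rel((.502,.2765,.15),-.525+np.pi/2)"
```

```text
25.000053718686104
t 5.52 pos [0.501  0.2757 0.0301] F [0.2 0.4 0.8] w 27.6 shift [-0.003  0.008 -0.799] turn [-0.      0.     -0.0002] mm 120 tool x/y ang [149.9  59.9]
```

>>> jog_arm:
  steps:
    - [[0,0,-0.3],[0,0,0],1]
    - [[0,0,-0.6],[0,0,0],1]
    - [[0,0,-0.9],[0,0,0],1]
    - [[0,0,-1],[0,0,0],1]
    - [[0,0,-1],[0,0,0],1]

```text
time_s: 5.93
eef_pos: [0.5047, 0.2773, 0.1883]
tcp_rot: [0.26, 0.966, 0.004, 0.005]
force: [0.2, 0.8, 0.2]
width: 0.3
gripper_force: 25.0
```

```bash
python3 -c "
from h import *
rel((.533,.0418,.18),-.122+np.pi/2)"
```

```text
t 5.93 pos [0.5047 0.2773 0.1883] F [0.2 0.8 0.2] w 27.9 shift [-0.951 -1.264  0.05 ] turn [ 0.0026  0.0028 -0.1285] mm 237 tool x/y ang [149.9  59.9]
```

>>> jog_arm:
  steps:
    - [[-0.2,-0.3,0],[0,0,-0.03],1]
    - [[-0.45,-0.6,0],[0,0,-0.06],1]
    - [[-0.7,-0.9,0],[0,0,-0.1],1]
    - [[-0.75,-1,0],[0,0,-0.128],1]
    - [[-0.75,-1,0],[0,0,-0.128],1]

```text
time_s: 6.35
eef_pos: [0.5226, 0.0861, 0.1792]
tcp_rot: [0.059, 0.998, -0.001, -0.0]
force: [-0.2, -0.3, 0.5]
width: 0.301
gripper_force: 25.0
```

```bash
python3 -c "
from h import *
rel((.533,.0418,.18),-.122+np.pi/2)"
```

```text
t 6.35 pos [0.5226 0.0861 0.1792] F [-0.2 -0.3  0.5] w 28.0 shift [-0.103 -0.285 -0.005] turn [-0.0004 -0.0003  0.0015] mm 46 tool x/y ang [173.3  83.3]
```

>>> jog_arm:
  steps:
    - [[-0.1,-0.28,0],[0,0,0.001],1]
    - [[-0.1,-0.28,0],[0,0,0.001],1]
    - [[-0.1,-0.28,0],[0,0,0.001],1]
    - [[-0.1,-0.28,0],[0,0,0.001],1]
    - [[-0.1,-0.28,0],[0,0,0.001],1]
    - [[-0.1,-0.28,0],[0,0,0.001],1]

```text
time_s: 6.85
eef_pos: [0.5324, 0.0474, 0.1798]
tcp_rot: [0.062, 0.998, 0.0, -0.0]
force: [0.2, -0.6, -0.3]
width: 0.296
gripper_force: 25.0
```

```bash
python3 -c "
from h import *
rel((.533,.0418,.18),-.122+np.pi/2)
o=manip.get_obs()['eef_pos']
s=grab('side')
a=s['color'][110:260,170:330,::-1].copy()
# predicted block edges if centred under tcp
m=sil(s,BLOCK,o[0],o[1],-.122,z=o[2]-.030)
t=[r for r in manip.trace(s,'bush_block')]
print([(r['p'],r['position'],r['mask'].sum()) for r in t],m.sum())
k=cv2.findContours((m>.5).astype(np.uint8)[110:260,170:330],cv2.RETR_EXTERNAL,cv2.CHAIN_APPROX_NONE)[0]
S=STAND[3:]+[]
b=cv2.resize(a,None,fx=4,fy=4,interpolation=cv2.INTER_CUBIC)
cv2.drawContours(b,[c*4+2 for c in k],-1,(0,0,255),1)
# predicted pocket outline
c,n=np.cos(-.122),np.sin(-.122)
q=np.array([[x*c-y*n+.533,x*n+y*c+.0418,.114] for x,y in[(-.0215,-.0215),(.0215,-.0215),(.0215,.0215),(-.0215,.0215)]])
cv2.polylines(b,[np.round((proj(s,q)-[170,110]+.5)*4).astype(np.int32)],True,(0,255,0),1)
cv2.imwrite('pics/p1.png',b)
"
```

```text
t 6.85 pos [0.5324 0.0474 0.1798] F [ 0.2 -0.6 -0.3] w 27.5 shift [-0.008 -0.036 -0.001] turn [ 0.0001 -0.0002 -0.0009] mm 6 tool x/y ang [172.8  82.8]
[(0.68, [321.7, 255.1], np.int64(448)), (0.59, [224.9, 171.8], np.int64(339))] 442.0
```

View pics/p1.png

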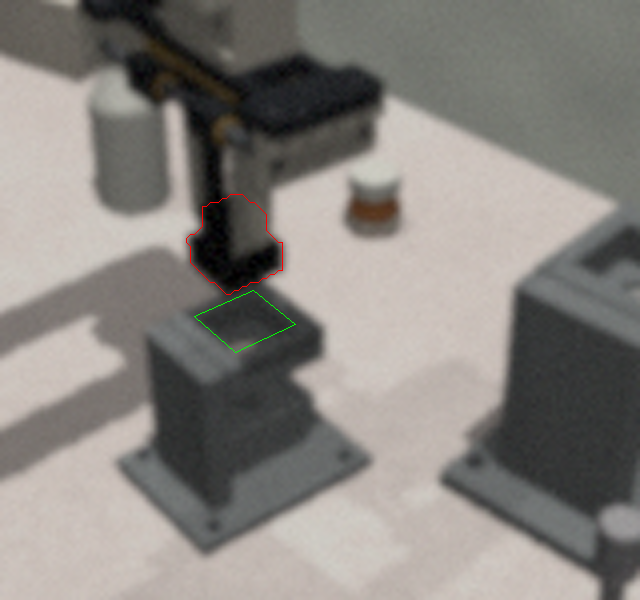

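The green pocket outline and the red block outline both fit the picture within about 1 px, so I'll lower it.

>>> jog_arm:
  steps:
    - [[-0.006,-0.033,0],[0,0,0],1]
    - [[-0.006,-0.033,0.1],[0,0,0],1]
    - [[-0.006,-0.033,0.2],[0,0,0],1]
    - [[-0.006,-0.033,0.2],[0,0,0],1]
    - [[-0.006,-0.033,0.2],[0,0,0],1]
    - [[-0.006,-0.033,0.2],[0,0,0],1]
    - [[-0.006,-0.033,0.2],[0,0,0],1]

```text
time_s: 7.53
eef_pos: [0.5337, 0.041, 0.1513]
tcp_rot: [0.063, 0.998, 0.0, 0.001]
force: [0.0, -0.4, 0.4]
width: 0.297
gripper_force: 25.0
```

```bash
python3 -c "
from h import *
rel((.533,.0418,.15),-.122+np.pi/2)"
```

```text
t 7.53 pos [0.5337 0.041  0.1513] F [ 0.  -0.4  0.4] w 27.6 shift [0.005 0.005 0.009] turn [ 0.      0.0005 -0.0014] mm 2 tool x/y ang [172.8  82.8]
```

>>> jog_arm:
  steps:
    - [[0.004,0.004,0],[0,0,-0.001],1]
    - [[0.004,0.004,0.03],[0,0,-0.001],1]
    - [[0.004,0.004,0.05],[0,0,-0.001],1]
    - [[0.004,0.004,0.07],[0,0,-0.001],1]
    - [[0.004,0.004,0.09],[0,0,-0.001],1]
    - [[0.004,0.004,0.09],[0,0,-0.001],1]
    - [[0.004,0.004,0.09],[0,0,-0.001],1]
    - [[0.004,0.004,0.09],[0,0,-0.001],1]

```text
time_s: 8.2
eef_pos: [0.5324, 0.0416, 0.1365]
tcp_rot: [0.062, 0.998, -0.0, -0.0]
force: [-0.1, -1.0, -0.4]
width: 0.298
gripper_force: 25.0
```

```bash
python3 -c "
from h import *
rel((.533,.0418,.124),-.122+np.pi/2)
print(manip.get_obs()['wrist_torque'])"
```

```text
t 8.2 pos [0.5324 0.0416 0.1365] F [-0.1 -1.  -0.4] w 27.7 shift [-0.004  0.002  0.083] turn [-0.     -0.0001 -0.0005] mm 13 tool x/y ang [172.9  82.9]
[-0.1593761   0.07338236 -0.02131495]
```

Entering the pocket freely, with no contact force. I'll continue down with a slight overtravel to press.

>>> jog_arm:
  steps:
    - [[0,0,0.02],[0,0,0],1]
    - [[0,0,0.04],[0,0,0],1]
    - [[0,0,0.06],[0,0,0],1]
    - [[0,0,0.075],[0,0,0],1]
    - [[0,0,0.085],[0,0,0],1]
    - [[0,0,0.09],[0,0,0],1]
    - [[0,0,0.09],[0,0,0],1]
    - [[0,0,0.09],[0,0,0],1]

```text
time_s: 8.87
eef_pos: [0.5324, 0.0416, 0.1241]
tcp_rot: [0.062, 0.998, -0.0, -0.0]
force: [-5.2, -1.6, 9.8]
width: 0.297
gripper_force: 25.0
```

```bash
python3 -c "
from h import *
rel((.533,.0418,.124),-.122+np.pi/2)
print(manip.get_obs()['wrist_torque'])"
```

```text
t 8.87 pos [0.5324 0.0416 0.1241] F [-5.2 -1.6  9.8] w 27.6 shift [-0.004  0.002  0.001] turn [-0.0001 -0.     -0.0004] mm 1 tool x/y ang [172.9  82.9]
[-0.25742347  1.00386419 -0.01575927]
```

>>> jog_arm:
  steps:
    - [[0.007,0,0.005],[0,0,0],1]
    - [[0.007,0,0.01],[0,0,0],1]
    - [[0.007,0,0.02],[0,0,0],1]
    - [[0.007,0,0.02],[0,0,0],1]
    - [[0.007,0,0.02],[0,0,0],1]

```text
time_s: 9.28
eef_pos: [0.5327, 0.0415, 0.1239]
tcp_rot: [0.062, 0.998, -0.0, 0.002]
force: [-11.2, -2.1, 24.9]
width: 0.299
gripper_force: 25.0
```

```bash
python3 -c "
from h import *
rel((.533,.0418,.124),-.122+np.pi/2)
print(manip.get_obs()['wrist_torque'])"
```

```text
t 9.28 pos [0.5327 0.0415 0.1239] F [-11.2  -2.1  24.9] w 27.8 shift [-0.002  0.002 -0.001] turn [-0.0001  0.001  -0.0005] mm 0 tool x/y ang [172.9  82.9]
[-0.36914442  2.04036777 -0.04825535]
```

>>> jog_arm:
  steps:
    - [[0,0,-0.018],[0,0,0],1]
    - [[0,0,-0.018],[0,0,0],1]
    - [[0,0,-0.018],[0,0,0],-0.2]
    - [[0,0,-0.018],[0,0,0],-0.2]
    - [[0,0,-0.018],[0,0,0],-0.2]
    - [[0,0,-0.018],[0,0,0],-0.2]
    - [[0,0,-0.018],[0,0,0],-0.2]
    - [[0,0,-0.3],[0,0,0],-0.2]
    - [[0,0,-0.6],[0,0,0],-0.2]
    - [[0,0,-0.9],[0,0,0],-0.2]
    - [[0,0,-0.9],[0,0,0],-0.2]

```text
time_s: 10.2
eef_pos: [0.5345, 0.0418, 0.2635]
tcp_rot: [0.062, 0.998, 0.0, 0.005]
force: [0.9, -0.2, 0.8]
width: 0.599
gripper_force: 0.0
```

```bash
python3 -c "
from h import *
rel((.533,.0418,.124),-.122+np.pi/2)
rel((.5014,-.248,.24),-.045+np.pi/2)
s=grab('side')
m=sil(s,BLOCK,.533,.0418,-.122,z=.094)
a=s['color'][150:260,170:290,::-1]
b=cv2.resize(a,None,fx=5,fy=5,interpolation=cv2.INTER_CUBIC)
k=cv2.findContours((m>.5).astype(np.uint8)[150:260,170:290],cv2.RETR_EXTERNAL,cv2.CHAIN_APPROX_NONE)[0]
cv2.drawContours(b,[c*5+2 for c in k],-1,(0,0,255),1)
cv2.imwrite('pics/p2.png',b)
"
```

```text
t 10.2 pos [0.5345 0.0418 0.2635] F [ 0.9 -0.2  0.8] w 55.7 shift [ 0.02  -0.002  0.93 ] turn [ 0.0004  0.0035 -0.0005] mm 140 tool x/y ang [172.9  82.9]
t 10.2 pos [0.5345 0.0418 0.2635] F [ 0.9 -0.2  0.8] w 55.7 shift [-0.017 -1.944  0.155] turn [ 0.0003  0.0035 -0.025 ] mm 293 tool x/y ang [172.9  82.9]
```

View pics/p2.png

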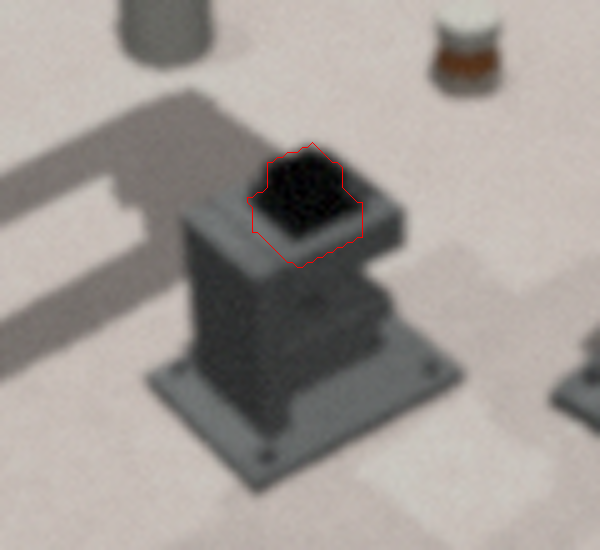

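The block's foot is sunk to the arm's top (only the neck shows, matching the predicted seated outline at crop (305,200)). The rod is next.

>>> jog_arm:
  steps:
    - [[0,-0.25,0],[0,0,-0.01],-0.2]
    - [[0,-0.5,0],[0,0,-0.015],-0.2]
    - [[0,-0.75,0],[0,0,-0.02],-0.2]
    - [[0,-1,0],[0,0,-0.025],-0.2]
    - [[0,-1,0],[0,0,-0.025],-0.2]

```text
time_s: 10.67
eef_pos: [0.5114, -0.1126, 0.2534]
tcp_rot: [0.024, 1.0, -0.001, -0.001]
force: [0.7, 0.4, 0.2]
width: 0.6
gripper_force: 0.0
```

>>> jog_arm:
  steps:
    - [[0,-0.25,0],[0,0,0],-0.2]
    - [[0,-0.5,0],[0,0,0],-0.2]
    - [[0,-0.75,0],[0,0,0],-0.2]
    - [[0,-0.85,0],[0,0,0],-0.2]
    - [[0,-0.85,0],[0,0,0],-0.2]
    - [[0,-0.85,0],[0,0,0],-0.2]
    - [[0,-0.85,0],[0,0,0],-0.2]

```text
time_s: 11.25
eef_pos: [0.5072, -0.2332, 0.2543]
tcp_rot: [0.022, 1.0, 0.001, -0.001]
force: [-1.1, 0.2, 0.2]
width: 0.603
gripper_force: 0.0
```

```bash
python3 -c "
from h import *
rel((.5014,-.248,.2),-.045+np.pi/2)
s=grab('side','rs.png')
print([np.round(proj(s,[.5014,-.248,z]),1) for z in(.08,.11,.143,.16,.173)])
for r in manip.trace(s,'guide_rod'):
    q=np.argwhere(r['mask']); print(r['p'],r['position'])
    if abs(r['position'][0]-323)<12:
        print([(y,q[q[:,0]==y,1].mean(),np.ptp(q[q[:,0]==y,1])+1) for y in np.unique(q[:,0])[::3]])
"
```

```text
t 11.25 pos [ 0.5072 -0.2332  0.2543] F [-1.1  0.2  0.2] w 56.1 shift [ 0.034 -0.101  0.362] turn [ 0.0004 -0.0003  0.0001] mm 57 tool x/y ang [177.4  87.4]
[array([319.4, 274.9]), array([321.2, 264.4]), array([323.2, 252.2]), array([324.3, 245.6]), array([325.2, 240.5])]
0.8 [321.0, 255.9]
[(np.int64(236), np.float64(324.0), np.int64(5)), (np.int64(239), np.float64(324.0), np.int64(11)), (np.int64(242), np.float64(324.0), np.int64(13)), (np.int64(245), np.float64(323.5), np.int64(14)), (np.int64(248), np.float64(323.5), np.int64(14)), (np.int64(251), np.float64(323.5), np.int64(12)), (np.int64(254), np.float64(323.5), np.int64(10)), (np.int64(257), np.float64(322.5), np.int64(8)), (np.int64(260), np.float64(321.5), np.int64(8)), (np.int64(263), np.float64(321.5), np.int64(8)), (np.int64(266), np.float64(320.5), np.int64(8)), (np.int64(269), np.float64(320.0), np.int64(9)), (np.int64(272), np.float64(319.5), np.int64(8)), (np.int64(275), np.float64(319.5), np.int64(8)), (np.int64(278), np.float64(318.5), np.int64(8)), (np.int64(281), np.float64(318.0), np.int64(7)), (np.int64(284), np.float64(318.0), np.int64(7)), (np.int64(287), np.float64(318.0), np.int64(3))]
0.74 [249.2, 357.0]
0.36 [350.5, 292.0]
```

>>> jog_arm:
  steps:
    - [[0.036,-0.09,0],[0,0,0],-0.2]
    - [[0.036,-0.09,0],[0,0,0],-0.2]
    - [[0.036,-0.09,0],[0,0,0],-0.2]
    - [[0.036,-0.09,0.15],[0,0,0],-0.2]
    - [[0.036,-0.09,0.3],[0,0,0],-0.2]
    - [[0.036,-0.09,0.4],[0,0,0],-0.2]
    - [[0.036,-0.09,0.4],[0,0,0],-0.2]
    - [[0.036,-0.09,0.4],[0,0,0],-0.2]

```text
time_s: 12.02
eef_pos: [0.501, -0.2465, 0.1945]
tcp_rot: [0.022, 1.0, 0.001, -0.001]
force: [0.5, -0.7, 0.8]
width: 0.6
gripper_force: 0.0
```

```bash
python3 -c "
from h import *
rel((.5014,-.248,.15),-.045+np.pi/2)"
```

```text
t 12.02 pos [ 0.501  -0.2465  0.1945] F [ 0.5 -0.7  0.8] w 55.8 shift [-0.004 -0.01   0.297] turn [ 0.0004 -0.0005  0.0002] mm 45 tool x/y ang [177.5  87.5]
```

>>> jog_arm:
  steps:
    - [[-0.003,-0.01,0.1],[0,0,0],-0.2]
    - [[-0.003,-0.01,0.2],[0,0,0],-0.2]
    - [[-0.003,-0.01,0.295],[0,0,0],-0.2]
    - [[-0.003,-0.01,0.295],[0,0,0],-0.2]
    - [[-0.003,-0.01,0.295],[0,0,0],-0.2]
    - [[-0.003,-0.01,0.295],[0,0,0],1]
    - [[-0.003,-0.01,0.295],[0,0,0],1]
    - [[-0.003,-0.01,0.295],[0,0,0],1]
    - [[-0.003,-0.01,0.295],[0,0,0],1]
    - [[-0.003,-0.01,0.295],[0,0,0],1]
    - [[-0.003,-0.01,0.295],[0,0,0],1]
    - [[-0.003,-0.01,0.295],[0,0,0],1]
  force: 40

```text
time_s: 13.02
eef_pos: [0.5017, -0.2493, 0.1511]
tcp_rot: [0.022, 1.0, -0.0, 0.0]
force: [0.1, -0.0, 2.6]
width: 0.216
gripper_force: 40.0
```

```bash
python3 -c "
from h import *
print(manip.get_obs()['gripper_force'])
rel((.5014,-.248,.15),-.045+np.pi/2)"
```

```text
40.00032663345337
t 13.02 pos [ 0.5017 -0.2493  0.1511] F [ 0.1 -0.   2.6] w 20.1 shift [0.003 0.008 0.008] turn [-0.      0.0001 -0.    ] mm 2 tool x/y ang [177.4  87.4]
```

>>> jog_arm:
  steps:
    - [[0,0,-0.05],[0,0,0],1]
    - [[0,0,-0.1],[0,0,0],1]
    - [[0,0,-0.15],[0,0,0],1]
    - [[0,0,-0.2],[0,0,0],1]
    - [[0,0,-0.2],[0,0,0],1]
    - [[0,0,-0.2],[0,0,0],1]

```text
time_s: 13.52
eef_pos: [0.502, -0.2494, 0.1818]
tcp_rot: [0.022, 1.0, -0.0, 0.001]
force: [-1.0, 0.4, -2.3]
width: 0.219
gripper_force: 40.0
```

```bash
cat >> h.py <<'E'
def rodcheck(fn=None):
    s=grab('side');o=manip.get_obs()['eef_pos']
    p=[np.round(proj(s,o+[0,0,z]),1).tolist() for z in(-.142,-.1,-.05,-.007)];print('pred',p)
    for r in manip.trace(s,'guide_rod'):
        if np.hypot(*(np.array(r['position'])-p[2]))<25:
            q=np.argwhere(r['mask']);print(r['p'],[(int(y),float(q[q[:,0]==y,1].mean()),int(np.ptp(q[q[:,0]==y,1])+1)) for y in np.unique(q[:,0])[::3]],q[:,0].max())
    print('tip',[(np.round(r['position'],1).tolist(),round(r['p'],2)) for r in manip.mark_of(s,'rod_tip')])
    return s
E
python3 -c "
from h import *
rel((.5014,-.248,.30),-.045+np.pi/2)
s=rodcheck()
cv2.imwrite('pics/r1.png',cv2.resize(s['color'][170:340,250:410,::-1],None,fx=3.5,fy=3.5,interpolation=cv2.INTER_CUBIC))
"
```

```text
t 13.52 pos [ 0.502  -0.2494  0.1818] F [-1.   0.4 -2.3] w 20.3 shift [ 0.003  0.009 -0.788] turn [-0.0002  0.0004  0.    ] mm 118 tool x/y ang [177.4  87.4]
pred [[317.8, 288.7], [320.1, 274.8], [323.1, 257.0], [326.0, 240.3]]
0.83 [(224, 326.5, 4), (227, 325.5, 8), (230, 325.0, 9), (233, 324.5, 8), (236, 324.0, 9), (239, 323.5, 8), (242, 324.0, 7), (245, 324.5, 6), (248, 324.0, 7), (251, 324.0, 7), (254, 323.0, 7), (257, 323.0, 7), (260, 322.0, 7), (263, 322.0, 7), (266, 321.0, 7), (269, 320.5, 6), (272, 320.0, 7), (275, 319.5, 6), (278, 318.5, 6), (281, 318.5, 6), (284, 317.5, 6)] 286
tip [([269.9, 319.6], 0.95), ([320.5, 288.1], 0.66)]
```

View pics/r1.png

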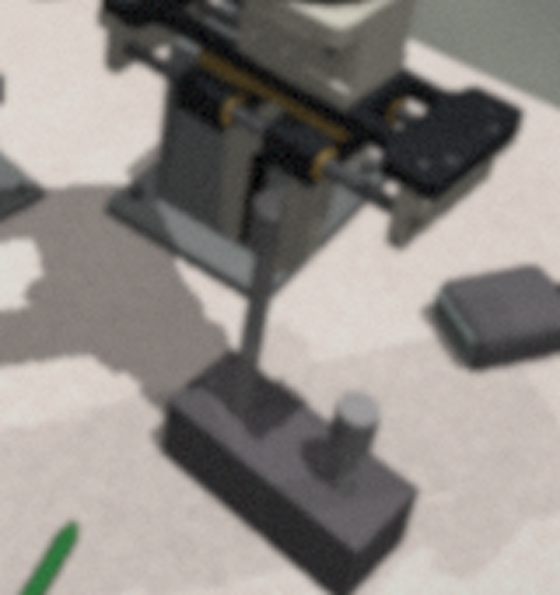

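The guide rod is held and upright, and its shaft follows the predicted line. The green look-alike has toppled and now lies near side (262,330). It fell on its own, away from the arm, and is still on the bench. I'll lift the rod clear.

>>> jog_arm:
  steps:
    - [[0,0,-0.2],[0,0,0],1]
    - [[0,0,-0.4],[0,0,0],1]
    - [[0,0,-0.6],[0,0,0],1]
    - [[0,0,-0.8],[0,0,0],1]
    - [[0,0,-0.9],[0,0,0],1]
    - [[0,0,-0.9],[0,0,0],1]
    - [[0,0,-0.9],[0,0,0],1]

```text
time_s: 14.25
eef_pos: [0.5019, -0.2494, 0.316]
tcp_rot: [0.022, 1.0, -0.0, 0.001]
force: [-0.3, 0.4, -2.8]
width: 0.217
gripper_force: 40.0
```

>>> jog_arm:
  steps:
    - [[-0.04,0.2,0],[0,0,0],1]
    - [[-0.06,0.4,0],[0,0,0],1]
    - [[-0.08,0.6,0],[0,0,0],1]
    - [[-0.1,0.8,0],[0,0,0],1]
    - [[-0.1,1,0],[0,0,0],1]
    - [[-0.1,1,0],[0,0,0],1]

```text
time_s: 14.75
eef_pos: [0.5227, -0.0951, 0.3129]
tcp_rot: [0.021, 1.0, 0.002, -0.002]
force: [-0.1, -0.6, -2.1]
width: 0.218
gripper_force: 40.0
```

```bash
python3 -c "
from h import *
rel((.533,.0418,.316),-.045+np.pi/2)"
```

```text
t 14.75 pos [ 0.5227 -0.0951  0.3129] F [-0.1 -0.6 -2.1] w 20.3 shift [-0.031  0.915 -0.018] turn [ 0.0011 -0.0013  0.0013] mm 137 tool x/y ang [177.7  87.7]
```

>>> jog_arm:
  steps:
    - [[-0.03,0.2,0],[0,0,0],1]
    - [[-0.03,0.4,0],[0,0,0],1]
    - [[-0.03,0.6,0],[0,0,0],1]
    - [[-0.03,0.8,0],[0,0,0],1]
    - [[-0.03,0.93,0],[0,0,0],1]
    - [[-0.03,0.93,0],[0,0,0],1]
    - [[-0.03,0.93,0],[0,0,0],1]
    - [[-0.03,0.93,0],[0,0,0],1]
    - [[-0.03,0.93,0],[0,0,0],1]

```text
time_s: 15.5
eef_pos: [0.5338, 0.038, 0.3147]
tcp_rot: [0.023, 1.0, -0.0, -0.001]
force: [-0.3, 0.2, -2.5]
width: 0.217
gripper_force: 40.0
```

```bash
python3 -c "
from h import *
rel((.533,.0418,.29),-.045+np.pi/2)
s=rodcheck()
t=grab('top')
cv2.imwrite('pics/r2.png',cv2.resize(s['color'][100:260,170:330,::-1],None,fx=3.6,fy=3.6,interpolation=cv2.INTER_CUBIC))
print(proj(s,[.533,.0418,.134]),proj(t,[.533,.0418,.134]))
m=masks(s,'bush_block',(230,190))
if m is not None:
  q=np.argwhere(m>0);print(m.sum(),q.min(0),q.max(0))
"
```

```text
t 15.5 pos [0.5338 0.038  0.3147] F [-0.3  0.2 -2.5] w 20.2 shift [0.006 0.025 0.165] turn [-0.0001 -0.0005 -0.0003] mm 25 tool x/y ang [177.4  87.4]
pred [[231.2, 169.4], [230.5, 153.5], [229.7, 133.3], [229.0, 114.7]]
0.86 [(101, 225.5, 2), (104, 225.0, 5), (107, 225.0, 5), (110, 225.5, 4), (113, 225.5, 4), (116, 226.0, 3), (119, 228.0, 5), (122, 229.0, 5), (125, 229.0, 5), (128, 229.5, 6), (131, 229.5, 6), (134, 230.0, 5), (137, 230.0, 5), (140, 230.0, 5), (143, 230.0, 5), (146, 230.0, 5), (149, 230.0, 5), (152, 230.0, 5), (155, 230.5, 6), (158, 230.0, 7), (161, 230.5, 8), (164, 230.5, 8), (167, 231.0, 7), (170, 231.0, 3)] 170
tip [([270.2, 318.2], 0.8), ([234.1, 170.6], 0.75)]
[230.34231666 182.74494635] [244.88660657 214.55766823]
277.0 [179 220] [197 240]
```

View pics/r2.png

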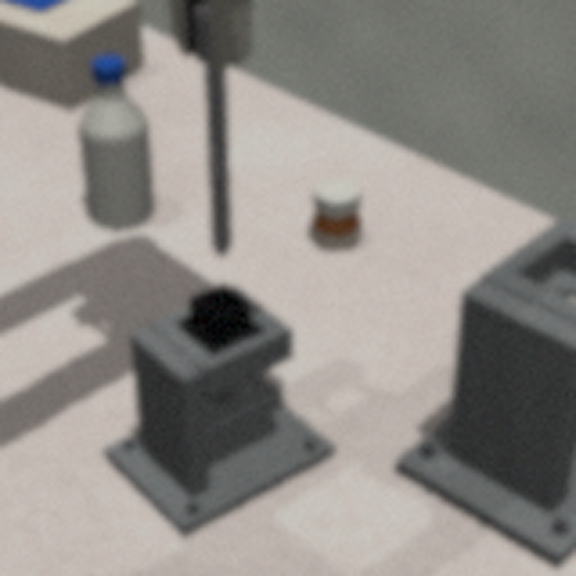

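The rod hangs vertical above the block, with its nose at side (231,170) where predicted. I'll align and lower it.

>>> jog_arm:
  steps:
    - [[0.004,0.022,0.05],[0,0,0],1]
    - [[0.004,0.022,0.1],[0,0,0],1]
    - [[0.004,0.022,0.18],[0,0,0],1]
    - [[0.004,0.022,0.18],[0,0,0],1]
    - [[0.004,0.022,0.18],[0,0,0],1]
    - [[0.004,0.022,0.18],[0,0,0],1]
    - [[0.004,0.022,0.18],[0,0,0],1]
    - [[0.004,0.022,0.18],[0,0,0],1]

```text
time_s: 16.42
eef_pos: [0.5339, 0.0424, 0.2895]
tcp_rot: [0.022, 1.0, -0.0, 0.0]
force: [0.5, -0.5, -2.1]
width: 0.218
gripper_force: 40.0
```

```bash
python3 -c "
from h import *
rel((.5329,.0417,.265),-.045+np.pi/2)
print(manip.get_obs()['wrist_torque'])
"
```

```text
t 16.42 pos [0.5339 0.0424 0.2895] F [ 0.5 -0.5 -2.1] w 20.3 shift [ 0.007 -0.005  0.163] turn [-0.      0.0003  0.    ] mm 24 tool x/y ang [177.4  87.4]
[ 0.03241808  0.07162532 -0.04090851]
```

>>> jog_arm:
  steps:
    - [[0.007,-0.005,0],[0,0,0],1]
    - [[0.007,-0.005,0.03],[0,0,0],1]
    - [[0.007,-0.005,0.06],[0,0,0],1]
    - [[0.007,-0.005,0.09],[0,0,0],1]
    - [[0.007,-0.005,0.11],[0,0,0],1]
    - [[0.007,-0.005,0.13],[0,0,0],1]
    - [[0.007,-0.005,0.16],[0,0,0],1]
    - [[0.007,-0.005,0.16],[0,0,0],1]
    - [[0.007,-0.005,0.16],[0,0,0],1]

```text
time_s: 17.17
eef_pos: [0.5324, 0.0417, 0.2645]
tcp_rot: [0.022, 1.0, -0.0, -0.0]
force: [0.1, -0.3, -2.1]
width: 0.217
gripper_force: 40.0
```

```bash
python3 -c "
from h import *
rel((.533,.0417,.24),-.045+np.pi/2)
print(manip.get_obs()['wrist_torque'])
"
```

```text
t 17.17 pos [0.5324 0.0417 0.2645] F [ 0.1 -0.3 -2.1] w 20.2 shift [-0.004  0.     0.163] turn [-0.     -0.0002  0.    ] mm 24 tool x/y ang [177.4  87.4]
[0.05358244 0.02680584 0.0566092 ]
```

>>> jog_arm:
  steps:
    - [[-0.002,0,0.05],[0,0,0],1]
    - [[-0.002,0,0.1],[0,0,0],1]
    - [[-0.002,0,0.15],[0,0,0],1]
    - [[-0.002,0,0.2],[0,0,0],1]
    - [[-0.002,0,0.25],[0,0,0],1]
    - [[-0.002,0,0.3],[0,0,0],1]
    - [[-0.002,0,0.35],[0,0,0],1]
    - [[-0.002,0,0.39],[0,0,0],1]
    - [[-0.002,0,0.39],[0,0,0],1]
    - [[-0.002,0,0.39],[0,0,0],1]

```text
time_s: 18.0
eef_pos: [0.5326, 0.0417, 0.2059]
tcp_rot: [0.022, 1.0, -0.0, -0.0]
force: [1.3, -0.4, -1.5]
width: 0.221
gripper_force: 40.0
```

```bash
python3 -c "
from h import *
rel((.533,.0417,.168),-.045+np.pi/2)
print(manip.get_obs()['wrist_torque'])
"
```

```text
t 18.0 pos [0.5326 0.0417 0.2059] F [ 1.3 -0.4 -1.5] w 20.6 shift [-0.003  0.     0.253] turn [-0.     -0.0003  0.    ] mm 38 tool x/y ang [177.4  87.4]
[ 0.04473298  0.00794054 -0.05161722]
```

>>> jog_arm:
  steps:
    - [[-0.003,0,0.03],[0,0,0],1]
    - [[-0.003,0,0.06],[0,0,0],1]
    - [[-0.003,0,0.08],[0,0,0],1]
    - [[-0.003,0,0.1],[0,0,0],1]
    - [[-0.003,0,0.12],[0,0,0],1]
    - [[-0.003,0,0.14],[0,0,0],1]
    - [[-0.003,0,0.14],[0,0,0],1]
    - [[-0.003,0,0.14],[0,0,0],1]

```text
time_s: 18.67
eef_pos: [0.5331, 0.0417, 0.1851]
tcp_rot: [0.023, 1.0, -0.0, -0.0]
force: [-1.2, -0.5, -2.6]
width: 0.22
gripper_force: 40.0
```

```bash
python3 -c "
from h import *
rel((.533,.0417,.168),-.045+np.pi/2)
print(manip.get_obs()['wrist_torque'])
"
```

```text
t 18.67 pos [0.5331 0.0417 0.1851] F [-1.2 -0.5 -2.6] w 20.5 shift [0.001 0.    0.114] turn [-0.     -0.0002 -0.    ] mm 17 tool x/y ang [177.4  87.4]
[-0.11160157  0.11257509 -0.06760996]
```

Tip is at about 0.042, inside the lower bore with no resistance. Last 17 mm.

>>> jog_arm:
  steps:
    - [[0.001,0,0.03],[0,0,0],1]
    - [[0.001,0,0.06],[0,0,0],1]
    - [[0.001,0,0.09],[0,0,0],1]
    - [[0.001,0,0.114],[0,0,0],1]
    - [[0.001,0,0.114],[0,0,0],1]
    - [[0.001,0,0.114],[0,0,0],1]
    - [[0.001,0,0.114],[0,0,0],1]
    - [[0.001,0,0.114],[0,0,0],1]
    - [[0.001,0,0.114],[0,0,0],1]
    - [[0.001,0,0.114],[0,0,0],1]
    - [[0.001,0,0.114],[0,0,0],1]
    - [[0.001,0,0.114],[0,0,0],1]

```text
time_s: 19.67
eef_pos: [0.5332, 0.0416, 0.1684]
tcp_rot: [0.023, 1.0, -0.0, 0.0]
force: [-0.9, -1.1, -1.8]
width: 0.218
gripper_force: 40.0
```

```bash
python3 -c "
from h import *
rel((.533,.0417,.168),-.045+np.pi/2)
print(manip.get_obs()['wrist_torque'])
s=grab('side')
cv2.imwrite('pics/f1.png',cv2.resize(s['color'][150:270,170:300,::-1],None,fx=4.6,fy=4.6,interpolation=cv2.INTER_CUBIC))
print(proj(s,[[.533,.0417,.025],[.533,.0417,.04],[.533,.0417,.168]]))
"
```

```text
t 19.67 pos [0.5332 0.0416 0.1684] F [-0.9 -1.1 -1.8] w 20.3 shift [0.002 0.    0.003] turn [-0.  0. -0.] mm 0 tool x/y ang [177.4  87.4]
[-0.16428239  0.26429428 -0.02272784]
[[231.87385635 217.80991936]
 [231.679699   213.28245815]
 [229.85438678 170.71888793]]
```

View pics/f1.png

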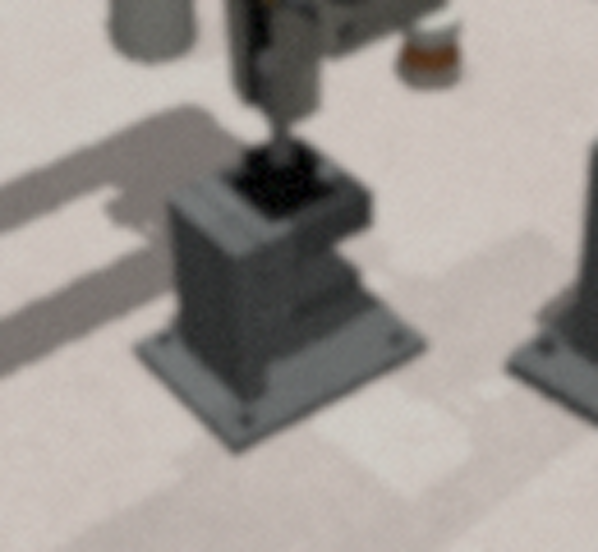

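The rod enters the seated block at crop (280,150). It is held upright at rest with only its own weight on the wrist, and its nose is at about 25 mm, below the lower arm and above the plate. Handing in.

```bash
python3 -c "
from cell import manip
print(manip.close_job())"
```

```text
the job is handed in; nothing more can be done
None
```

I handed the job in at about 20 s: the block is pressed home in the smaller stand's pocket, and the guide rod is held upright through both bores with its nose at about 25 mm by calculation (below the lower arm, clear of the base plate; hidden from the camera); the green look-alike rod toppled early on with the arm nowhere near it and was still on the bench when last seen.

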